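# Open the long biscuit-cutter box and lay its lid on the chopping board

### The job

Open the longer of the two wooden biscuit-cutter boxes: lift the grip end of its sliding lid over the stop lip, slide the lid out of its grooves, and lay it flat, grip up, in the middle of the chopping board, setting it down rather than dropping it. Leave the shorter box shut.

Things in the scene. Friction and masses are not known exactly. Their poses are not given: they have to be found in the camera images.
- long_box: Longer of two wooden cutter boxes, fixed, 180 x 100 mm. Origin: centre of underside, on the table; x to its stop-lip end, z up. In mm: lid lies on z 42 between cheeks (top z 48). Stop lip at x 84 to 90, full width, top z 52. Grooves at the -x end: roofs over x -90 to -22, more than 36 off the middle, underside z 56, top 62 (8 above the shut lid); rear wall inside x -82. Lid leaves towards +x.
- long_lid: Its loose lid, shut, 80 g: plate 162 x 85 x 6 mm. Origin: centre of underside; x to the grip end, along the box's x; z up. Grip: upright block at x 56, y 0; 20 (x) by 24 (y), z 6 to 42; pinch across y. To open: raise the grip end 11 to 20 mm (tilt 4 to 7 deg), rear end staying down in the grooves; pull to +x; after 60 mm it is free of the roofs. 2 mm play.
- short_lid: Lid of the shorter box (120 mm long, same cross-section and lip), which stays shut: like the long lid but 102 mm long, grip centred at x = 26 mm. Origin: centre of its underside; x towards its grip, z up. Leave it alone.
- board: Wooden chopping board lying flat, fixed: 230 x 175 x 16 mm. Origin: centre of its underside, on the table; its top is at z = 16 mm; x along its length, z up.
Not all that is in view belongs to the job. What is shaped like the long_lid but orange or yellow is not meant.

How it is judged (in metres and radians):
On the way:
1. the long lid is slid at least 30 mm out over the stop lip, still in line with its box and less than 30 mm above where it lay (x of long_lid in the frame of long_box above 0.031 m and y of long_lid in the frame of long_box between -0.02 and 0.02 m and z of long_lid in the frame of long_box below 0.072 m), for 0.05 s.
At the end, for the whole second after the job is handed in: The long lid lies at rest flat on the chopping board (within 4 degrees, underside within 5 mm of the board's top), grip up, its centre within 40 mm of the board's centre in plan, at any yaw; the short box's lid is within 15 mm of where it was (horizontal distance between long_lid and board below 0.04 m and z of long_lid in the frame of board between 0.011 and 0.021 m and angle between long_lid's own z axis and vertical below 0.07 rad and linear speed of long_lid below 0.02 m/s and distance of short_lid from where it was at the start of the episode below 0.015 m); the robot touches nothing.
It fails at once if the short box's lid is moved more than 15 mm (distance of short_lid from where it was at the start of the episode above 0.015 m).
It fails at once if the long lid is dropped (falls faster than 0.8 m/s, some 35 mm of free fall, with no finger on it) (linear speed of long_lid above 0.8 m/s and contact force between the fingers and long_lid below 0.05 N).
It also fails if it takes over 48 s, if anything falls off the work surface, if the arm or the gripper's body presses on something with over 40 N, if the wrist force passes 120 N, or if a joint passes its speed limit or range.

### The arm

A 6-joint arm with a two-finger parallel gripper is mounted at the origin on the work surface. World frame = base frame: x ahead of the robot, y to its left, z up, the work surface at z = 0. Lengths are in mm, angles in rad, forces in N, time in s.
With the tool pointing down it reaches from about 275 to 1000 mm from the base axis. Payload 8.4 kg.
Tool frame: the origin (TCP) lies on the centre line of the jaws, within the pads' length; the fingertips stand 25 mm ahead of it and the grasp point (between the pads) lies 6 mm ahead of it; z points along the fingers, x is the direction in which the jaws open and shut, and the axes are right-handed (so a half turn about z gives the same grasp; the last joint's range is limited). The gripper opens to 85 mm and grips with 20 to 120 N. Pads are 22 mm wide; open, the fingers measure 114 mm over their backs; the gripper's body (76 mm by 85 mm) begins 54 mm behind the grasp point. The pads swing forward as they close: fully open they stand 13 mm farther back than shut.
Start: joints at [-1.113, 0.353, 1.633, -0, 1.155, -0.002], TCP at [277.355, -560.092, 256.281] pointing down, gripper open.
Joint ranges: [-2.63, 2.63], [-0.92, 2.1], [0.06, 2.66], [-1.3, 4.44], [0, 2.69], [-3.02, 3.02]. Speed limits (rad/s): [2.22, 2.22, 2.79, 3.14, 3.14, 3.14].

### API

Orientations are given as [roll, pitch, yaw] about the fixed x, y, z axes, in that order (R = Rz(yaw) Ry(pitch) Rx(roll)).
In Python, from rig import r gives the robot as it stands. The module is installed in compiled form; this text tells all that it offers.
- The arm moves only by the tool jog_arm, never from a script. Its argument "deltas" is a list of rows, each an object with "gripper": the gripper command: -1 is fully open, 1 is shut, values between are in proportion; "translation": the shift along the world's x, y, z in units of 10 cm (1.0 is 10 cm), a list of three; "dr": the turn, a rotation vector about the world's x, y, z in units of pi/2 rad (1.0 is pi/2 rad), a list of three. In form: [{"gripper": gripper, "translation": [x, y, z], "dr": [wx, wy, wz]}, ...]. A call has 1 to 12 rows; each row shifts and turns the commanded pose from where the row before left it; what a row does not reach is not made up. A row lasts 1/12 s, in which the tool goes at most 41.7 mm and 7.16 degrees, less where a joint would pass 70% of its speed; a pose out of reach is approached as far as the arm can. A call with a number of a shift or a turn outside -1 to 1 is refused whole. A call with a gripper value outside its range is refused whole. The fingers move at their own pace and stop on an object; "squeeze" is the grip in N (left out, the last holds). Time passes only in rows, so rows that do not move let the fingers close. It gives the time, the measured TCP pose, the force and the opening at its end, in the units of the state.
- r.sense(): the state, without advancing time (a new reading comes with each control period).
- r.grab_frame(name): name is "scene" or "top"; returns the picture (420x560x3 uint8, blue, green, red); there is no depth.
- r.calibration(name): a dict with "mtx" (3x3 intrinsics, pixels), "k1" (the pictures are not rectified: a ray, as slopes to the right and down, at radius r is drawn at 1 + k1 r^2 times it, then the intrinsics apply), "world_from_camera" (4x4, takes a point from camera to world coordinates). Camera axes: x right, y down, z forward; pixel columns grow to the right and rows downward; lengths in mm; the calibration is good to about 2 mm. A picture is of the moment at which its call begins. calibration takes no time and is no camera call.
- r.sign_off(): hands the job in, once; it reports no verdict.
The state is a dict: "clock": time; "qpos": joint angles; "qvel": joint speeds; "joint_efforts": joint torques, N m; "eef_pos": TCP position; "tcp_rot": TCP orientation; "contact_force": force on the tool from outside, world axes, zero at the start; "wrist_torque": the same for the moment, N m; "opening": opening from 0.0 (shut) to 1.0 (fully open).
Only numpy, scipy, OpenCV 4.12 (cv2) and the standard library are available. Lean on these libraries where they do the work, as an engineer would, in place of code of your own. Each camera call takes 0.05 s, during which the arm holds its last target. There are 200 camera calls.

## Working session

There is one attempt and no reset: what is moved stays moved. The work goes in short steps, Python scripts to look and compute and a tool call to move; the robot and the scene stay as the last step left them, time stands still between calls to the robot, and variables do not carry over. Pictures are saved under pics/ and viewed, about 8 in all and at most 12, crops included, and the job is handed in when it is done.

Besides the shell and the picture viewer there is one more tool, called after ">>>" as name(argument=value, ...), one argument or row to a line, values as JSON. jog_arm: Moves the arm, as the interface text tells. Shifts and turns lie within -1 to 1; 1 stands for 10 cm of shift or pi/2 rad of turn. Its arguments: {"type":"object","properties":{"deltas":{"type":"array"},"squeeze":{"type":"number"}},"required":["deltas"]}

```bash
mkdir -p pics
cat > h.py <<'E'
import numpy as np,cv2
from rig import r
def pix2w(name,uv,z):
    c=r.calibration(name);K=np.array(c["mtx"]);T=np.array(c["world_from_camera"])
    d=(np.array(uv,float)-[K[0,2],K[1,2]])/[K[0,0],K[1,1]]
    s=d.copy()
    for _ in range(20): s=d/(1+c["k1"]*(s@s))
    v=T[:3,:3]@[s[0],s[1],1];o=T[:3,3]
    return o+v*(z-o[2])/v[2]
def w2pix(name,p):
    c=r.calibration(name);K=np.array(c["mtx"]);T=np.array(c["world_from_camera"])
    q=T[:3,:3].T@(np.array(p,float)-T[:3,3]);s=q[:2]/q[2];s=s*(1+c["k1"]*(s@s))
    return s*[K[0,0],K[1,1]]+[K[0,2],K[1,2]]
def crop(name,fn,u0,v0,u1,v1,f):
    im=r.grab_frame(name)[v0:v1,u0:u1];cv2.imwrite("pics/"+fn,cv2.resize(im,None,fx=f,fy=f,interpolation=cv2.INTER_CUBIC))
E
python3 - <<'E'
from h import *
for n in("top","scene"):
    cv2.imwrite(f"pics/{n}0.png",r.grab_frame(n));c=r.calibration(n);print(n,c)
print(r.sense())
E
```

```text
top {'mtx': array([[393.78468589,   0.        , 278.32200174],
       [  0.        , 393.78468589, 214.25095377],
       [  0.        ,   0.        ,   1.        ]]), 'k1': -0.004916642995325325, 'world_from_camera': array([[ 1.82634510e-02, -9.96260322e-01,  8.44500818e-02,
         2.92357965e+02],
       [-9.99649406e-01, -1.65753427e-02,  2.06476016e-02,
         1.00705940e+02],
       [-1.91705972e-02, -8.47975705e-02, -9.96213762e-01,
         9.07247417e+02],
       [ 0.00000000e+00,  0.00000000e+00,  0.00000000e+00,
         1.00000000e+00]])}
scene {'mtx': array([[531.54507878,   0.        , 273.98075859],
       [  0.        , 531.54507878, 207.74900452],
       [  0.        ,   0.        ,   1.        ]]), 'k1': -0.2021284514034336, 'world_from_camera': array([[ 8.18269278e-01,  3.71568715e-01, -4.38602416e-01,
         8.83717574e+02],
       [ 5.74615167e-01, -5.07615862e-01,  6.41984070e-01,
        -6.71056568e+02],
       [ 1.58996523e-02, -7.77343442e-01, -6.28875484e-01,
         8.11517494e+02],
       [ 0.00000000e+00,  0.00000000e+00,  0.00000000e+00,
         1.00000000e+00]])}
{'clock': 0.1, 'qpos': array([-1.11339917e+00,  3.53623396e-01,  1.63405796e+00, -2.88860459e-05,
        1.15517722e+00, -2.41567922e-03]), 'qvel': array([ 0.00131082, -0.00201611, -0.0034695 ,  0.00142228, -0.00054506,
       -0.00127698]), 'joint_efforts': array([-1.22544745e-03, -6.06358480e+01, -3.42820251e+01, -6.13852512e-05,
        4.03786704e-03, -3.70912005e-05]), 'eef_pos': array([ 277.17431446, -559.7431154 ,  255.60969798]), 'tcp_rot': array([ 3.14156930e+00,  1.26597983e-03, -1.11097183e+00]), 'contact_force': array([-0.15896783,  0.49369469, -0.81162051]), 'wrist_torque': array([-0.03165607,  0.01745891, -0.00196838]), 'opening': 1.00195186219361}
```

View pics/top0.png

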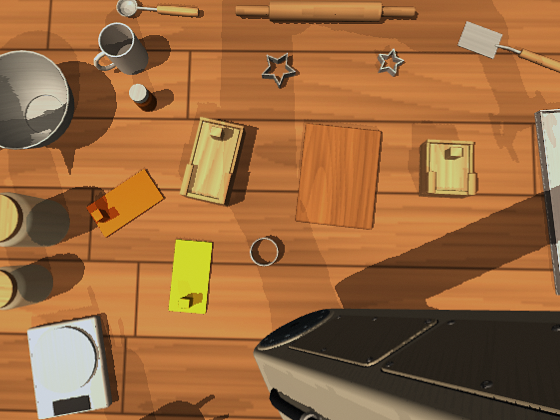

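View pics/scene0.png

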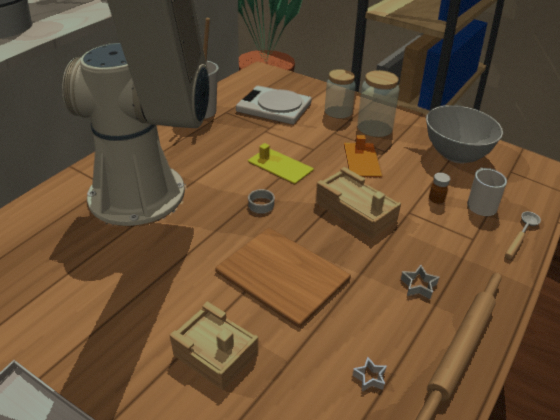

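Candidates in the top picture: long box at (213,160), short box at (451,168), orange look-alike lid at (125,203) and yellow one at (191,276). I choose the long wooden box at (213,160), whose grip end is up in the image (about world +x). The board is at (339,176). Next is a close crop to check.

Run:
```python
from h import *
crop("top","c1.png",165,105,265,215,5.4)
```

```text
(no output)
```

View pics/c1.png

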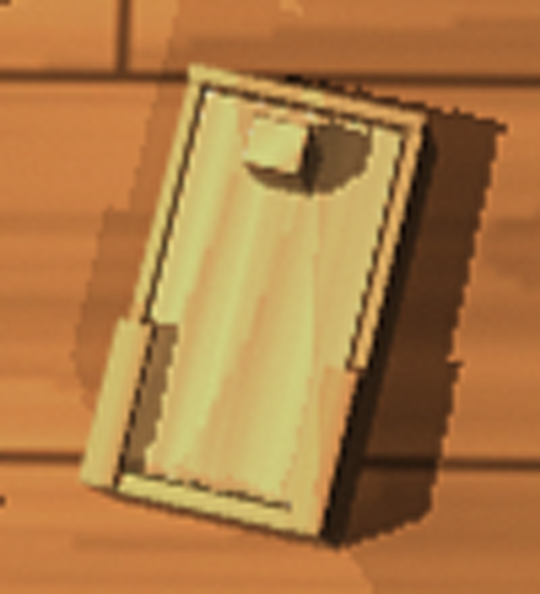

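The crop shows the long box: stop lip at the top with corners at crop (190,68) and (425,122), roofs at the lower end with rear corners at (82,485) and (322,538). The grip top spans about (246–306, 117–172).

Run:
```python
from h import *
from scipy.optimize import least_squares
f=lambda x,y:(165+(x+.5)/5.4-.5,105+(y+.5)/5.4-.5)
def fit(P,U,x0):
    def res(q):
        c,s=np.cos(q[2]),np.sin(q[2])
        return np.concatenate([w2pix("top",[q[0]+c*p[0]-s*p[1],q[1]+s*p[0]+c*p[1],p[2]])-u for p,u in zip(P,U)])
    o=least_squares(res,x0,x_scale=[10,10,.1]);print(o.x.round(3),o.fun.round(1));return o.x
q=fit([(90,50,52),(90,-50,52),(-90,50,62),(-90,-50,62),(56,0,84)],[f(190,68),f(425,122),f(82,485),f(322,538),f(277,143)],[400,200,0])
fit([(115,87.5,16),(115,-87.5,16),(-115,-87.5,16),(-115,87.5,16)],[(303,124),(382,130),(373,229),(296,220)],[400,0,0])
for n in [(253,117),(306,122),(300,172),(246,163)]: print(pix2w("top",f(*n),84))
c,s=np.cos(q[2]),np.sin(q[2]);print("grip",q[0]+56*c,q[1]+56*s)
```

```text
[ 4.81940e+02  2.66666e+02 -2.02000e-01] [ 0.2 -0.2  0.2 -0.9 -0.2 -0.  -0.   0.1 -0.3  1. ]
[ 4.59735e+02 -1.65980e+01 -7.80000e-02] [ 1.8 -1.1 -1.4 -0.4 -0.  -0.1 -0.4  1.6]
[549.34701362 264.8412451   84.        ]
[547.56534823 243.63587223  84.        ]
[527.25382502 245.39593475  84.        ]
[530.63295143 267.01192152  84.        ]
grip 536.7974773450503 255.41123003578068
```

>>> jog_arm(
  deltas=[
    {"gripper": -1, "translation": [0.108, 0.34, 0], "dr": [0, 0, -0.0176]},
    {"gripper": -1, "translation": [0.108, 0.34, 0], "dr": [0, 0, -0.0176]},
    {"gripper": -1, "translation": [0.108, 0.34, 0], "dr": [0, 0, -0.0176]},
    {"gripper": -1, "translation": [0.108, 0.34, 0], "dr": [0, 0, -0.0176]},
    {"gripper": -1, "translation": [0.108, 0.34, 0], "dr": [0, 0, -0.0176]},
    {"gripper": -1, "translation": [0.108, 0.34, 0], "dr": [0, 0, -0.0176]},
    {"gripper": -1, "translation": [0.108, 0.34, 0], "dr": [0, 0, -0.0176]},
    {"gripper": -1, "translation": [0.108, 0.34, 0], "dr": [0, 0, -0.0176]},
    {"gripper": -1, "translation": [0.108, 0.34, 0], "dr": [0, 0, -0.0176]},
    {"gripper": -1, "translation": [0.108, 0.34, 0], "dr": [0, 0, -0.0176]},
    {"gripper": -1, "translation": [0.108, 0.34, 0], "dr": [0, 0, -0.0176]},
    {"gripper": -1, "translation": [0.108, 0.34, 0], "dr": [0, 0, -0.0176]},
  ],
  squeeze=40,
)

```text
clock: 1.15
eef_pos: [407.0, -150.4, 256.3]
tcp_rot: [-3.141, -0.0, -1.444]
contact_force: [0.8, -0.4, 0.6]
opening: 1.0
```

>>> jog_arm(
  deltas=[
    {"gripper": -1, "translation": [0.108, 0.34, 0], "dr": [0, 0, -0.0176]},
    {"gripper": -1, "translation": [0.108, 0.34, 0], "dr": [0, 0, -0.0176]},
    {"gripper": -1, "translation": [0.108, 0.34, 0], "dr": [0, 0, -0.0176]},
    {"gripper": -1, "translation": [0.108, 0.34, 0], "dr": [0, 0, -0.0176]},
    {"gripper": -1, "translation": [0.108, 0.34, 0], "dr": [0, 0, -0.0176]},
    {"gripper": -1, "translation": [0.108, 0.34, 0], "dr": [0, 0, -0.0176]},
    {"gripper": -1, "translation": [0.108, 0.34, -0.1], "dr": [0, 0, -0.0176]},
    {"gripper": -1, "translation": [0.108, 0.34, -0.2], "dr": [0, 0, -0.0176]},
    {"gripper": -1, "translation": [0.108, 0.34, -0.2], "dr": [0, 0, -0.0176]},
    {"gripper": -1, "translation": [0.108, 0.34, -0.2], "dr": [0, 0, -0.0176]},
    {"gripper": -1, "translation": [0.108, 0.34, -0.2], "dr": [0, 0, -0.0176]},
    {"gripper": -1, "translation": [0.108, 0.34, -0.1], "dr": [0, 0, -0.0176]},
  ],
)

```text
clock: 2.15
eef_pos: [535.5, 257.2, 153.5]
tcp_rot: [3.139, -0.002, -1.776]
contact_force: [0.5, -0.2, 0.1]
opening: 0.999
```

Run:
```python
from h import *
s=r.sense();print(s["clock"],s["eef_pos"],s["tcp_rot"],s["qpos"],s["contact_force"])
a=r.grab_frame("scene")[130:270,280:440];b=r.grab_frame("top")[90:230,140:300]
cv2.imwrite("pics/p2.png",np.hstack([cv2.resize(x,(400,350),interpolation=cv2.INTER_CUBIC) for x in(a,b)]))
```

```text
2.15 [535.54487033 257.21507577 153.53556501] [ 3.13907934e+00 -1.96191895e-03 -1.77566350e+00] [ 4.45249807e-01  4.21822490e-01  1.78608055e+00 -5.02070783e-05
  9.36877754e-01  2.22094558e+00] [ 0.54060776 -0.19471287  0.06572903]
```

View pics/p2.png

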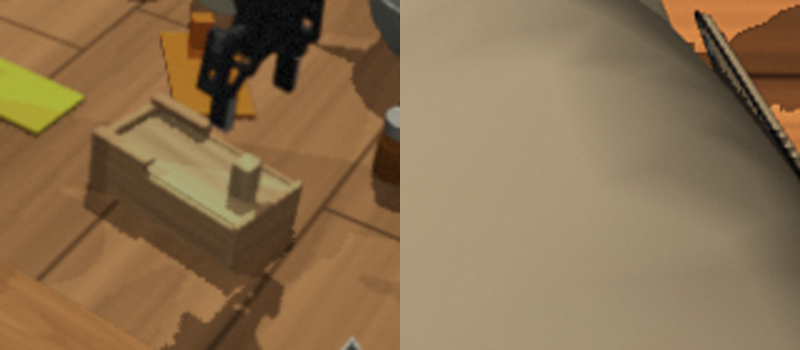

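The scene half shows the open gripper over the long box's grip; the grip top is at about crop (246,161), full (378.4,194.4). In the top half the arm hides the box. I'll cross-check the grip position from the scene camera.

Run:
```python
from h import *
print(pix2w("scene",(378.4,194.4),84))
# box lip corners: near(236,228)?, right(300,184)
for c,l in(((236,232),(90,-50)),((300,184),(90,50))):print(pix2w("scene",(280+c[0]/2.5,130+c[1]/2.5),52),l)
q=[481.9,266.7,-.202];c,s=np.cos(q[2]),np.sin(q[2])
for x,y in((90,-50),(90,50)):print(q[0]+c*x-s*y,q[1]+s*x+c*y)
```

```text
[540.44281977 251.63490252  84.        ]
[564.62923957 192.59874812  52.        ] (90, -50)
[582.74963511 290.82665888  52.        ] (90, 50)
560.0386018728108 199.66002015690657
580.1015084033567 297.62674808811073
```

>>> jog_arm(
  deltas=[
    {"gripper": -0.2, "translation": [0.03, -0.03, -0.1], "dr": [0, 0, 0]},
    {"gripper": -0.2, "translation": [0, 0, -0.2], "dr": [0, 0, 0]},
    {"gripper": -0.2, "translation": [0, 0, -0.2], "dr": [0, 0, 0]},
    {"gripper": -0.2, "translation": [0, 0, -0.13], "dr": [0, 0, 0]},
    {"gripper": -0.2, "translation": [0, 0, -0.1], "dr": [0, 0, 0]},
    {"gripper": -0.2, "translation": [0, 0, 0], "dr": [0, 0, 0]},
  ],
  squeeze=20,
)

```text
clock: 2.75
eef_pos: [538.4, 251.5, 81.4]
tcp_rot: [3.139, -0.002, -1.775]
contact_force: [-0.3, 0.2, 0.6]
opening: 0.601
```

>>> jog_arm(
  deltas=[
    {"gripper": 1, "translation": [0, 0, 0], "dr": [0, 0, 0]},
    {"gripper": 1, "translation": [0, 0, 0], "dr": [0, 0, 0]},
    {"gripper": 1, "translation": [0, 0, 0], "dr": [0, 0, 0]},
    {"gripper": 1, "translation": [0, 0, 0], "dr": [0, 0, 0]},
    {"gripper": 1, "translation": [0, 0, 0], "dr": [0, 0, 0]},
    {"gripper": 1, "translation": [0, 0, 0], "dr": [0, 0, 0]},
  ],
)

```text
clock: 3.25
eef_pos: [540.6, 253.7, 84.5]
tcp_rot: [-3.139, 0.002, -1.774]
contact_force: [-0.0, 4.9, 6.2]
opening: 0.273
```

Run:
```python
from h import *
s=r.sense();print(s)
crop("scene","p3.png",300,120,440,250,4)
```

```text
{'clock': 3.25, 'qpos': array([4.36099312e-01, 5.17976765e-01, 1.82067823e+00, 4.51104447e-04,
       7.99905398e-01, 2.21021208e+00]), 'qvel': array([ 0.00270051,  0.00314838, -0.00234762,  0.00061921, -0.00042329,
       -0.00036168]), 'joint_efforts': array([-2.48261042e+00, -5.89019537e+01, -2.14175016e+01, -8.59077852e-01,
        8.58356282e-01,  3.53741460e-02]), 'eef_pos': array([540.63628592, 253.71779832,  84.45579521]), 'tcp_rot': array([-3.13935313e+00,  2.06980995e-03, -1.77442428e+00]), 'contact_force': array([-0.00742671,  4.9210841 ,  6.18517548]), 'wrist_torque': array([ 0.7193704 , -0.1271739 ,  0.01334102]), 'opening': 0.27313022086741057}
```

View pics/p3.png

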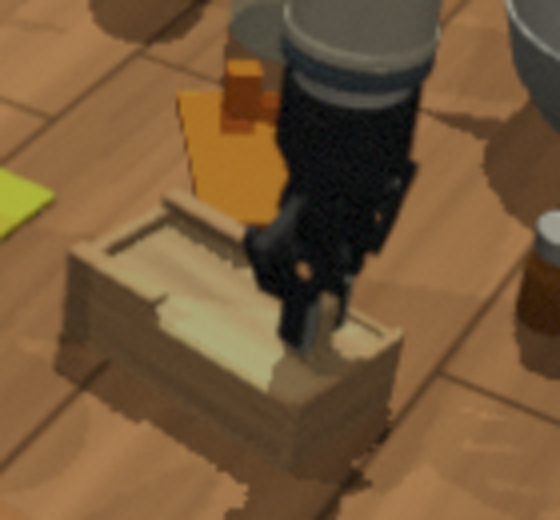

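Fingers are on the grip: opening 0.273, or 23 mm, matches its 24 mm width. Now I'll firm the grip and tilt.

>>> jog_arm(
  deltas=[
    {"gripper": 1, "translation": [0, 0, 0], "dr": [0, 0, 0]},
    {"gripper": 1, "translation": [0, 0, 0], "dr": [0, 0, 0]},
    {"gripper": 1, "translation": [0, 0, 0], "dr": [0, 0, 0]},
  ],
  squeeze=60,
)

```text
clock: 3.55
eef_pos: [540.6, 253.7, 84.6]
tcp_rot: [-3.139, 0.002, -1.774]
contact_force: [0.7, 3.7, 8.3]
opening: 0.27
```

>>> jog_arm(
  deltas=[
    {"gripper": 1, "translation": [-0.005, 0.001, 0.021], "dr": [-0.002, -0.0098, 0]},
    {"gripper": 1, "translation": [-0.005, 0.001, 0.021], "dr": [-0.002, -0.0098, 0]},
    {"gripper": 1, "translation": [-0.005, 0.001, 0.021], "dr": [-0.002, -0.0098, 0]},
    {"gripper": 1, "translation": [-0.005, 0.001, 0.021], "dr": [-0.002, -0.0098, 0]},
    {"gripper": 1, "translation": [-0.005, 0.001, 0.021], "dr": [-0.002, -0.0098, 0]},
    {"gripper": 1, "translation": [-0.005, 0.001, 0.021], "dr": [-0.002, -0.0098, 0]},
    {"gripper": 1, "translation": [0, 0, 0], "dr": [0, 0, 0]},
    {"gripper": 1, "translation": [0, 0, 0], "dr": [0, 0, 0]},
  ],
)

```text
clock: 4.22
eef_pos: [536.4, 253.7, 96.1]
tcp_rot: [-3.047, 0.0, -1.774]
contact_force: [-0.1, 4.1, 1.6]
opening: 0.269
```

Run:
```python
from h import *
s=r.sense();print(s["eef_pos"],s["tcp_rot"],s["contact_force"],s["wrist_torque"],s["opening"])
crop("scene","p4.png",300,120,440,250,4)
```

```text
[536.39768501 253.67388259  96.12374764] [-3.04721412e+00  4.57508294e-04 -1.77434718e+00] [-0.06072638  4.1020783   1.63865765] [ 0.75516605  0.24477058 -0.28240253] 0.2689834424835605
```

View pics/p4.png

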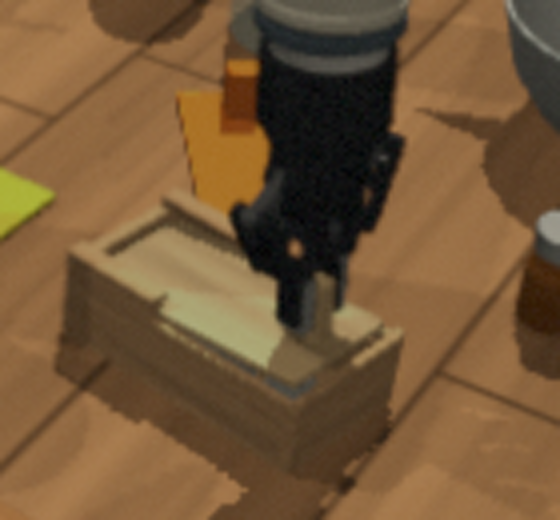

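The picture shows the front edge of the lid raised with a gap along its side (crop about (300,385)), and the rear still in the grooves. Next I slide.

>>> jog_arm(
  deltas=[
    {"gripper": 1, "translation": [0, 0.01, 0.015], "dr": [-0.001, -0.005, 0]},
    {"gripper": 1, "translation": [0.039, -0.008, 0.003], "dr": [0, 0, 0]},
    {"gripper": 1, "translation": [0.059, -0.012, 0.005], "dr": [0, 0, 0]},
    {"gripper": 1, "translation": [0.059, -0.012, 0.005], "dr": [0, 0, 0]},
    {"gripper": 1, "translation": [0.059, -0.012, 0.005], "dr": [0, 0, 0]},
  ],
)

```text
clock: 4.68
eef_pos: [558.9, 249.5, 99.0]
tcp_rot: [-3.039, -0.001, -1.774]
contact_force: [0.2, 1.0, -1.1]
opening: 0.268
```

>>> jog_arm(
  deltas=[
    {"gripper": 1, "translation": [0.059, -0.012, 0.005], "dr": [0, 0, 0]},
    {"gripper": 1, "translation": [0.059, -0.012, 0.005], "dr": [0, 0, 0]},
    {"gripper": 1, "translation": [0.059, -0.012, 0.005], "dr": [0, 0, 0]},
    {"gripper": 1, "translation": [0, 0, 0], "dr": [0, 0, 0]},
  ],
)

```text
clock: 5.02
eef_pos: [577.4, 246.2, 100.9]
tcp_rot: [-3.038, 0.001, -1.775]
contact_force: [0.1, 0.1, -0.8]
opening: 0.265
```

Run:
```python
from h import *
s=r.sense();print(s["eef_pos"],s["tcp_rot"],s["contact_force"],s["wrist_torque"],s["opening"])
crop("scene","p5.png",300,120,440,250,4)
```

```text
[577.36413044 246.21503156 100.86614059] [-3.03833555e+00  7.20358931e-04 -1.77500580e+00] [ 0.14809822  0.12715921 -0.83610511] [0.01172146 0.00038032 0.02333705] 0.26520473466889016
```

View pics/p5.png

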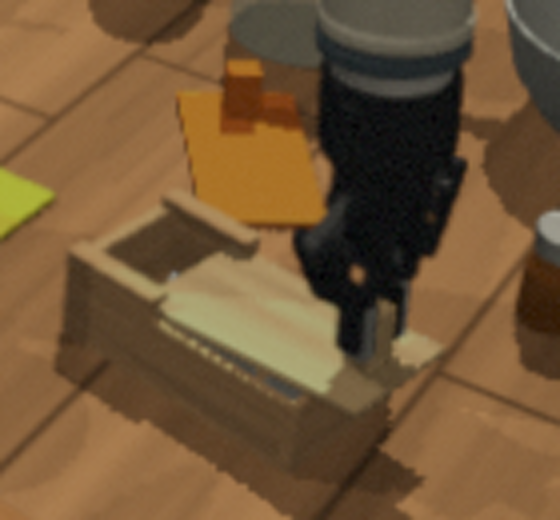

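The lid is about 42 mm out over the lip, in line, with forces near zero. I'll finish the slide, lift, level and carry it to the board.

>>> jog_arm(
  deltas=[
    {"gripper": 1, "translation": [0.059, -0.012, 0.005], "dr": [0, 0, 0]},
    {"gripper": 1, "translation": [0.059, -0.012, 0.005], "dr": [0, 0, 0]},
    {"gripper": 1, "translation": [0.059, -0.012, 0.005], "dr": [0, 0, 0]},
    {"gripper": 1, "translation": [0.059, -0.012, 0.005], "dr": [0, 0, 0]},
    {"gripper": 1, "translation": [0.059, -0.012, 0.005], "dr": [0, 0, 0]},
    {"gripper": 1, "translation": [0.059, -0.012, 0.005], "dr": [0, 0, 0]},
    {"gripper": 1, "translation": [0, 0, 0.1], "dr": [0, 0, 0]},
    {"gripper": 1, "translation": [0, 0, 0.15], "dr": [0, 0, 0]},
    {"gripper": 1, "translation": [0, 0, 0.15], "dr": [0.003, 0.016, 0]},
    {"gripper": 1, "translation": [0, 0, 0], "dr": [0.0033, 0.016, 0]},
    {"gripper": 1, "translation": [0, 0, 0], "dr": [0.0033, 0.016, 0]},
    {"gripper": 1, "translation": [0, 0, 0], "dr": [0.0033, 0.016, 0]},
  ],
)

```text
clock: 6.07
eef_pos: [611.4, 239.5, 145.0]
tcp_rot: [3.141, 0.001, -1.774]
contact_force: [0.2, -0.5, -0.8]
opening: 0.269
```

>>> jog_arm(
  deltas=[
    {"gripper": 1, "translation": [-0.041, -0.111, 0], "dr": [0, 0, 0]},
    {"gripper": 1, "translation": [-0.082, -0.222, 0], "dr": [0, 0, 0]},
    {"gripper": 1, "translation": [-0.082, -0.222, 0], "dr": [0, 0, 0]},
    {"gripper": 1, "translation": [-0.082, -0.222, 0], "dr": [0, 0, 0]},
    {"gripper": 1, "translation": [-0.082, -0.222, 0], "dr": [0, 0, 0]},
    {"gripper": 1, "translation": [-0.082, -0.222, 0], "dr": [0, 0, 0]},
    {"gripper": 1, "translation": [-0.082, -0.222, 0], "dr": [0, 0, 0]},
    {"gripper": 1, "translation": [-0.082, -0.222, 0], "dr": [0, 0, 0]},
    {"gripper": 1, "translation": [-0.082, -0.222, 0], "dr": [0, 0, 0]},
    {"gripper": 1, "translation": [-0.082, -0.222, 0], "dr": [0, 0, 0]},
    {"gripper": 1, "translation": [-0.082, -0.222, 0], "dr": [0, 0, 0]},
    {"gripper": 1, "translation": [-0.082, -0.222, 0], "dr": [0, 0, 0]},
  ],
)

```text
clock: 7.07
eef_pos: [515.8, -17.4, 144.1]
tcp_rot: [-3.141, -0.001, -1.774]
contact_force: [0.4, -0.2, -1.5]
opening: 0.269
```

>>> jog_arm(
  deltas=[
    {"gripper": 1, "translation": [-0.041, -0.111, 0], "dr": [0, 0, 0]},
    {"gripper": 1, "translation": [0, 0, 0], "dr": [0, 0, 0]},
    {"gripper": 1, "translation": [0, 0, 0], "dr": [0, 0, 0]},
  ],
)

```text
clock: 7.32
eef_pos: [512.7, -27.5, 144.0]
tcp_rot: [-3.141, -0.0, -1.776]
contact_force: [-0.4, 0.4, -0.6]
opening: 0.269
```

Run:
```python
from h import *
s=r.sense();print(s["eef_pos"],s["tcp_rot"],s["contact_force"],s["opening"])
crop("scene","p6.png",160,120,440,330,2.8)
```

```text
[512.70948509 -27.47335106 144.04467425] [-3.14116631e+00 -3.86414241e-05 -1.77618962e+00] [-0.42735723  0.35774691 -0.572369  ] 0.26911819003934123
```

View pics/p6.png

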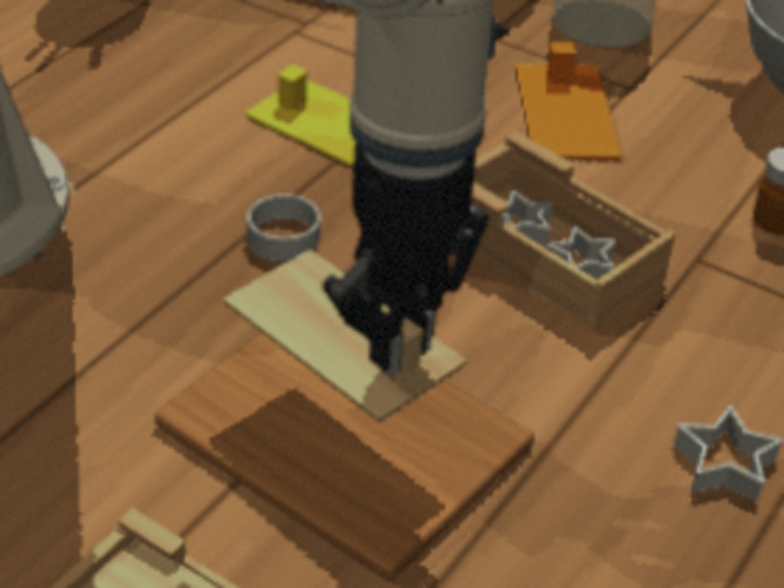

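The lid is held level over the board (lid at crop about (345,335), its shadow on the board about (330,470)) and the box is open. Lowering now.

>>> jog_arm(
  deltas=[
    {"gripper": 1, "translation": [0.01, 0, -0.15], "dr": [0, 0, 0]},
    {"gripper": 1, "translation": [0, 0, -0.2], "dr": [0, 0, 0]},
    {"gripper": 1, "translation": [0, 0, -0.2], "dr": [0, 0, 0]},
    {"gripper": 1, "translation": [0, 0, -0.1], "dr": [0, 0, 0]},
    {"gripper": 1, "translation": [0, 0, -0.1], "dr": [0, 0, 0]},
    {"gripper": 1, "translation": [0, 0, -0.03], "dr": [0, 0, 0]},
    {"gripper": 1, "translation": [0, 0, 0], "dr": [0, 0, 0]},
    {"gripper": 1, "translation": [0, 0, 0], "dr": [0, 0, 0]},
  ],
)

```text
clock: 8.03
eef_pos: [514.3, -26.9, 66.1]
tcp_rot: [-3.141, -0.0, -1.774]
contact_force: [0.7, 0.4, -0.9]
opening: 0.271
```

>>> jog_arm(
  deltas=[
    {"gripper": 1, "translation": [0, 0, -0.015], "dr": [0, 0, 0]},
    {"gripper": 1, "translation": [0, 0, -0.015], "dr": [0, 0, 0]},
    {"gripper": 1, "translation": [0, 0, 0], "dr": [0, 0, 0]},
  ],
)

```text
clock: 8.28
eef_pos: [514.1, -27.1, 63.0]
tcp_rot: [-3.141, -0.0, -1.775]
contact_force: [-0.8, -0.3, -1.9]
opening: 0.269
```

>>> jog_arm(
  deltas=[
    {"gripper": 1, "translation": [0, 0, -0.01], "dr": [0, 0, 0]},
    {"gripper": 1, "translation": [0, 0, -0.01], "dr": [0, 0, 0]},
    {"gripper": 1, "translation": [0, 0, 0], "dr": [0, 0, 0]},
  ],
)

```text
clock: 8.53
eef_pos: [513.8, -27.1, 60.6]
tcp_rot: [3.141, -0.0, -1.775]
contact_force: [-0.7, 0.2, -0.5]
opening: 0.266
```

>>> jog_arm(
  deltas=[
    {"gripper": 1, "translation": [0, 0, -0.01], "dr": [0, 0, 0]},
    {"gripper": 1, "translation": [0, 0, -0.01], "dr": [0, 0, 0]},
    {"gripper": 1, "translation": [0, 0, 0], "dr": [0, 0, 0]},
  ],
)

```text
clock: 8.78
eef_pos: [513.9, -27.1, 58.6]
tcp_rot: [3.141, -0.0, -1.775]
contact_force: [-0.0, 0.1, -1.0]
opening: 0.266
```

>>> jog_arm(
  deltas=[
    {"gripper": 1, "translation": [0, 0, -0.01], "dr": [0, 0, 0]},
    {"gripper": 1, "translation": [0, 0, 0], "dr": [0, 0, 0]},
    {"gripper": 1, "translation": [0, 0, 0], "dr": [0, 0, 0]},
  ],
)

```text
clock: 9.03
eef_pos: [513.9, -27.1, 58.5]
tcp_rot: [3.141, -0.0, -1.774]
contact_force: [-4.8, 0.2, 13.2]
opening: 0.271
```

>>> jog_arm(
  deltas=[
    {"gripper": 1, "translation": [0, 0, -0.01], "dr": [0, 0, 0]},
    {"gripper": 1, "translation": [0, 0, 0], "dr": [0, 0, 0]},
    {"gripper": 1, "translation": [0, 0, 0], "dr": [0, 0, 0]},
  ],
)

```text
clock: 9.28
eef_pos: [513.8, -27.1, 58.5]
tcp_rot: [3.141, -0.0, -1.774]
contact_force: [-9.1, 0.3, 28.5]
opening: 0.269
```

Contact at z 58.5, as predicted. I'll relieve the load, open and withdraw.

>>> jog_arm(
  deltas=[
    {"gripper": 1, "translation": [0, 0, 0.015], "dr": [0, 0, 0]},
    {"gripper": 1, "translation": [0, 0, 0], "dr": [0, 0, 0]},
    {"gripper": -0.3, "translation": [0, 0, 0], "dr": [0, 0, 0]},
    {"gripper": -0.3, "translation": [0, 0, 0], "dr": [0, 0, 0]},
    {"gripper": -0.3, "translation": [0, 0, 0], "dr": [0, 0, 0]},
    {"gripper": -0.3, "translation": [0, 0, 0], "dr": [0, 0, 0]},
    {"gripper": -0.3, "translation": [0, 0, 0], "dr": [0, 0, 0]},
  ],
  squeeze=20,
)

```text
clock: 9.87
eef_pos: [513.8, -27.1, 58.0]
tcp_rot: [3.141, -0.0, -1.774]
contact_force: [0.2, -0.6, -0.3]
opening: 0.652
```

>>> jog_arm(
  deltas=[
    {"gripper": -0.3, "translation": [0, 0, 0.1], "dr": [0, 0, 0]},
    {"gripper": -0.3, "translation": [0, 0, 0.2], "dr": [0, 0, 0]},
    {"gripper": -0.3, "translation": [0, 0, 0.3], "dr": [0, 0, 0]},
    {"gripper": -0.3, "translation": [0, 0, 0.3], "dr": [0, 0, 0]},
    {"gripper": -0.3, "translation": [0, 0, 0.3], "dr": [0, 0, 0]},
    {"gripper": -0.3, "translation": [0, 0, 0.3], "dr": [0, 0, 0]},
    {"gripper": -0.3, "translation": [0, 0.35, 0], "dr": [0, 0, 0]},
    {"gripper": -0.3, "translation": [0, 0.4, 0], "dr": [0, 0, 0]},
    {"gripper": -0.3, "translation": [0, 0.4, 0], "dr": [0, 0, 0]},
    {"gripper": -0.3, "translation": [0, 0.4, 0], "dr": [0, 0, 0]},
    {"gripper": -0.3, "translation": [0, 0.4, 0], "dr": [0, 0, 0]},
    {"gripper": -0.3, "translation": [0, 0.4, 0], "dr": [0, 0, 0]},
  ],
)

```text
clock: 10.87
eef_pos: [513.5, 209.8, 209.2]
tcp_rot: [-3.141, 0.0, -1.775]
contact_force: [0.7, -0.8, -0.2]
opening: 0.652
```

>>> jog_arm(
  deltas=[
    {"gripper": -0.3, "translation": [0, 0.3, 0], "dr": [0, 0, 0]},
    {"gripper": -0.3, "translation": [0, 0, 0], "dr": [0, 0, 0]},
    {"gripper": -0.3, "translation": [0, 0, 0], "dr": [0, 0, 0]},
  ],
)

```text
clock: 11.12
eef_pos: [513.5, 239.3, 208.6]
tcp_rot: [3.141, -0.0, -1.772]
contact_force: [0.9, -0.7, -0.4]
opening: 0.648
```

Run:
```python
from h import *
crop("top","p7.png",280,100,500,260,3.6)
crop("scene","p8.png",160,210,360,380,3.5)
```

```text
(no output)
```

View pics/p7.png

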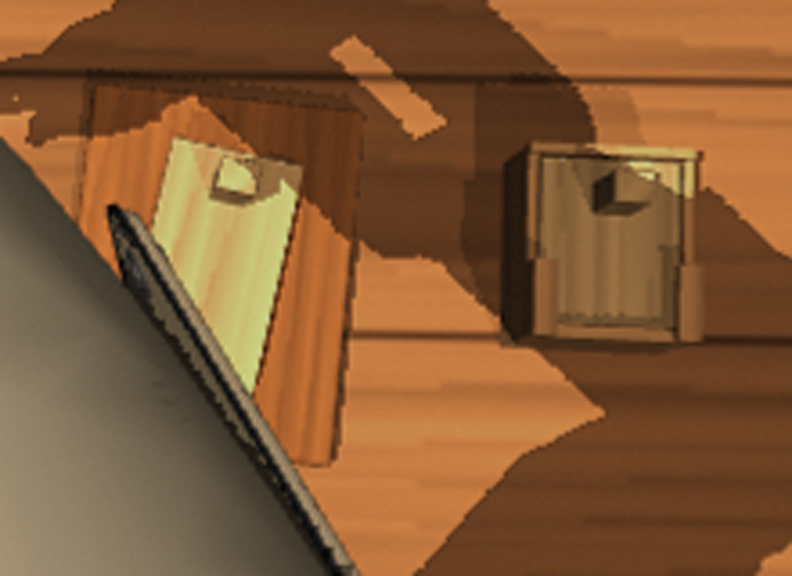

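View pics/p8.png

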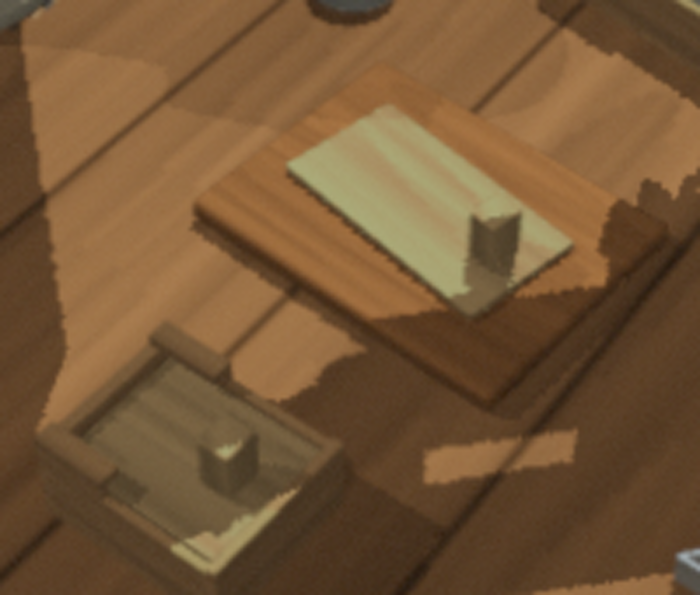

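The lid lies flat, grip up, on the board, with corners at crop (390,103), (288,168), (473,318) and (573,243). The short box is shut and untouched. I'll check the offset and hand in if it is within limits.

Run:
```python
from h import *
g=lambda L,z:np.mean([pix2w("scene",(160+x/3.5,210+y/3.5),z) for x,y in L],0)
d=g([(390,103),(288,168),(473,318),(573,243)],22)-g([(380,65),(195,208),(490,401),(665,230)],16)
print(d)
if np.hypot(*d[:2])<25: print(r.sign_off())
```

```text
[-4.0888809   4.31847356  6.        ]
the job is handed in; nothing more can be done
None
```

I opened the long box and laid its lid flat, grip up, on the chopping board, then handed the job in at about 11 s. The hand-in gave no verdict.

- **Opening:** I pinched the grip, tilted the lid about 6° and slid it roughly 80 mm out along the grooves. At the mid-slide check it was about 42 mm out and in line with the box, with forces under 1 N.
- **Placing:** I carried it level and lowered it until it touched the board at the expected height. I then eased the load off, released it and moved the gripper well clear. The most force I saw at touchdown was about 30 N at the wrist.
- **Last checks:** the lid's centre is about 6 mm from the board's centre in plan, against the 40 mm allowed. The short box's lid looks shut and untouched.
- **Disagreement:** the two cameras differed by about 5 mm on where the grip was. I split the difference, and the fingers centred on it.

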